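# Lower the straightedge over the relief squarely with its two knobs

## Robot

A 6-joint arm with a two-finger parallel gripper is mounted at the origin on the work surface. World frame = base frame: x ahead of the robot, y to its left, z up, the work surface at z = 0. Lengths are in mm, angles in rad, forces in N, time in s.
With the tool pointing down it reaches from about 400 to 925 mm from the base axis. Payload 12.5 kg.
Tool frame: the origin (TCP) lies at the very end of the fingers, on their centre line; the grasp point (between the pads) lies 19 mm behind it (env.tcp_to_grasp is the distance from the TCP to the grasp point, in mm); z points along the fingers, x is the direction in which the jaws open and shut, and the axes are right-handed (so a half turn about z gives the same grasp; the last joint's range is limited). The gripper opens to 95 mm and grips with 3 to 60 N. Pads are 20 mm wide; open, the fingers measure 119 mm over their backs; the gripper's body (75 mm by 180 mm) begins 59 mm behind the grasp point.
Start: joints at [-1.387, 0.491, 1.559, -0, 1.092, -0.106], TCP at [178.623, -598.95, 214.661] pointing down, gripper open.
Joint ranges: [-3.1, 3.1], [-0.84, 2.19], [0.05, 2.79], [-1.13, 4.28], [0.06, 2.93], [-2.69, 2.69]. Speed limits (rad/s): [2.22, 2.22, 2.79, 3.14, 3.14, 3.14].

## Interface

Orientations are given as [roll, pitch, yaw] about the fixed x, y, z axes, in that order (R = Rz(yaw) Ry(pitch) Rx(roll)).
In Python, from cell import env, vision, job gives the robot as it stands.
- The arm moves only by the shell command python3 -m pendant 'ROWS' [OPENING]. ROWS is JSON, a list of rows, each a list of 4 numbers: the shift along the tool's x, y, z in mm, then the turn about the tool's z in degrees. In form: [[tx, ty, tz, turn], ...]. A call has 1 to 8 rows; each row is the pose to reach, as a shift and turn from the pose measured when the call began, along the tool's axes at that moment; what a row does not reach only later rows make up. A row lasts 1/8 s, in which the tool goes at most 62.5 mm and 10.7 degrees, less where a joint would pass 70% of its speed; a pose out of reach is approached as far as the arm can. A call with a gripper value outside its range is refused whole. OPENING is the closure, from 0 (fully open) to 1 (shut), set as the call begins (- or left out, the last holds). The fingers move at their own pace and stop on an object; the grip force is fixed at half the most. Time passes only in rows, so rows that repeat a pose let the fingers close. It gives the time, the measured TCP pose, the force and the opening at its end, in the units of the state.
- env.state(): the state, without advancing time (a new reading comes with each control period).
- vision.read_camera(name): name is "side" or "top"; returns a dict with "pixels" (400x640x3 uint8, red, green, blue), "intrinsics" (3x3 intrinsics, pixels), "R" (3x3) and "t" (3): a world point X has camera coordinates R X + t. Camera axes: x right, y down, z forward; pixel columns grow to the right and rows downward; lengths in mm; the calibration is good to about 2 mm. A picture is of the moment at which its call begins. There is no depth.
- job.job_done(): hands the job in, once; it reports no verdict.
Trained networks look in a picture, given as the dict that the camera call returned (one of the last four; its "shot" number tells which), for a name from the list of things; names that differ only in an ending like _2 or _b are one class to them, and where a whole thing is asked for, a point or a joint stands for the part that bears it (a point fixed in the world has none). Each returns a list of dicts, best first, with "confidence" (0 to 1); they miss things now and then, are a little off and sometimes report something else, mostly with a low value. They report only what shows in the picture. A call takes as long as a camera call.
- vision.find_in(picture, query): "at" ([x, y, z] in mm, in the coordinates of the camera as it stood for that picture, good to about 4 mm: the middle of the surface that is visible of it).
- vision.regions_of(picture, query): "pixels" (400x640 bool, what is visible of it).
The state is a dict: "t": time; "joints": joint angles; "qvel": joint speeds; "tau": joint torques, N m; "eef_pos": TCP position; "tcp_rot": TCP orientation; "ft_force": force on the tool from outside, world axes, zero at the start; "moment": the same for the moment, N m; "opening": opening from 0.0 (shut) to 1.0 (fully open).
Only numpy, scipy, OpenCV 4.12 (cv2) and the standard library are available. Lean on these libraries where they do the work, as an engineer would, in place of code of your own. Each camera call takes 0.05 s, during which the arm holds its last target.

## Task

On the sloped relief desk, use the two black knobs to bring the wooden straightedge down the slope until the red nib at each end is level with its brass pointer. Turn the knobs alternately, a little at a time, so that neither end ever gets more than about 10 mm ahead of the other, because the straightedge jams; work it by the knobs only, without pushing the straightedge or the pointers. Leave everything else on the table where it stands.

Things in the scene. Friction and masses are not known exactly. Their poses are not given: they have to be found in the camera images.
- stand: wooden stand, fixed to the table, with a blue sloped board (420 mm wide, 340 mm up the slope, 28 degrees, low edge towards the robot). Origin on the table under the board's centre; x horizontal, the way the board rises, y left, z up. The board's surface is 115 mm above the table at its centre, 35 mm at the low edge, 195 mm at the high edge
- knob_left (a joint): left (+y) knob's angle in rad; grows when turned clockwise, seen looking down on its top. Each rad clockwise draws the left rack, and with its pin the left end of the straightedge, 10 mm down the slope (anticlockwise: back up). It stays where it is left and takes about 0.1 to 0.15 N m to turn. About 1 mm of play. Stops at -0.5 and 4 rad
- knob_right (a joint): the same for the right knob and the right end of the straightedge; also clockwise = down the slope, 10 mm per rad
- left_knob_centre (a point): on the left knob's axis, 12 mm below its flat top: where to grip. Round black ribbed knob, 38 mm across, 32 mm tall, fixed in place, axis square to the board (28 degrees from vertical, leaning to the robot). This point does not turn: z out of the board along the axis, x up the slope, y left. The knob's foot is 20 mm, a grey gearbox (46 x 58 mm) 24 mm, the board 50 mm below it
- right_knob_centre (a point): the same on the right knob, an identical one, 270 mm from the left. Nothing on the board reaches higher than this point within 100 mm of a knob; the straightedge stays at least 120 mm further up the slope and lower
- bar_left (a point): tip of the red nib (4 mm wide) at the left end of the straightedge, on its centre line, 163 mm from the board's middle, 30 mm above the board. x up the slope, y left, z out of the board. The straightedge is a pale wooden bar 316 x 30 x 16 mm lying across the board above a white plaster relief, loose on two upright steel pins (290 mm apart) carried by the racks; it starts 14 to 23 mm up the slope from the pointers
- bar_right (a point): the same on the nib at the right end
- mark_left (a point): the left pointer's line, at the height and distance from the middle of the nib's tip. The pointer is a thin (3 mm) red-topped brass blade on a brass block 16 x 14 mm beside the left end of the straightedge. x up the slope, y left, z out of the board. The nib is level with it when the two points have the same x in this frame. The two pointers are linked and square to the board
- mark_right (a point): the same for the right pointer and the right nib
- dowel_block: wooden block 90 x 70 x 45 mm with an upright dowel 34 mm across and 70 mm tall; origin under its centre. A bystander
- roller: wooden clay roller 150 mm long, 40 mm across, lying on a small dark foot; origin under its centre. A bystander
- coffee_pot: brass coffee pot, 164 mm tall, about 92 mm across its foot, dark handle; origin under its centre. A bystander
- small_jug: small brass jug with a lid, 99 mm tall, 60 mm across its foot; origin under its centre. A bystander
- pencil_cup: dark metal cup 76 mm across and 100 mm tall with pencils standing up to about 175 mm; origin under its centre. A bystander
- clay_bowl: terracotta bowl 100 mm across, 45 mm tall; origin under its centre. A bystander
- spatula: wooden-handled modelling spatula 160 mm long lying flat on the table; origin on the table near its middle. A bystander
- straightedge: the straightedge itself; origin at the centre of its underside, 20 mm above the board; x up the slope, y left, z out of the board when square

How it is judged:
By the outcome, as a careful person would: the job done as asked, in the order asked, and still so for the second after the job is handed in, with the robot touching nothing.
It also fails if it takes over 58 s, if anything falls off the work surface, if the arm or the gripper's body presses on something with over 40 N, if the wrist force passes 120 N, or if a joint passes its speed limit or range.

## Working session

There is one attempt and no reset: what is moved stays moved. The work goes in short steps, Python scripts to look and compute and a shell command to move; the robot and the scene stay as the last step left them, time stands still between calls to the robot, and variables do not carry over. Pictures are saved under pics/ and viewed, and the job is handed in when it is done.

```bash
ls; mkdir -p pics
python3 - <<'E'
from cell import env, vision, job
import cv2,numpy as np
print(env.state())
for n in ("top","side"):
    p=vision.read_camera(n)
    cv2.imwrite(f"pics/{n}0.png",p["pixels"][:,:,::-1])
    print(n,p["intrinsics"],p["R"],p["t"],p["shot"])
    R=np.array(p["R"]);t=np.array(p["t"])
    for q in ["stand","left_knob_centre","right_knob_centre","bar_left","bar_right","mark_left","mark_right","straightedge"]:
        for d in vision.find_in(p,q)[:2]:
            print(q,round(d["confidence"],2),(R.T@(np.array(d["at"])-t)).round(1))
E
```

```text
pics
{'t': 0.0, 'joints': array([-1.38659453e+00,  4.91574912e-01,  1.55945745e+00, -2.25098811e-05,
        1.09171885e+00, -1.05615864e-01]), 'qvel': array([ 0.00065324, -0.00209818,  0.00038165, -0.00085754,  0.0002255 ,
       -0.00050332]), 'tau': array([-2.31476428e-03, -6.12658167e+01, -2.58181232e+01,  6.91869948e-02,
        4.82838694e-02, -1.07860865e-04]), 'eef_pos': array([ 178.57129796, -598.68236687,  214.04946373]), 'tcp_rot': array([-3.14149037e+00,  1.15420188e-03, -1.28096822e+00]), 'ft_force': array([-0.6312689 ,  0.00118462,  0.30125711]), 'moment': array([-0.00082109, -0.03138443,  0.02258571]), 'opening': 1.0030590796845174}
top [[372.21638109   0.         318.32354403]
 [  0.         372.21638109 203.31539175]
 [  0.           0.           1.        ]] [[-0.00892861 -0.99977079 -0.01945883]
 [-0.99721385  0.01034363 -0.07387515]
 [ 0.07405949  0.01874502 -0.99707764]] [  30.18435366  562.99691191 1061.19872397] 1
stand 0.62 [599.7  42.1 126.8]
stand 0.45 [655.3  47.5 183.1]
left_knob_centre 0.62 [601.2  38.5 123.7]
right_knob_centre 0.98 [601.9  41.8 128.7]
ri
[... 256 characters left out ...]
side [[362.36127531   0.         315.20154557]
 [  0.         362.36127531 200.48665412]
 [  0.           0.           1.        ]] [[-0.89310966 -0.44981758  0.00439039]
 [-0.29779541  0.58389932 -0.75523472]
 [ 0.33715431 -0.67581486 -0.65543973]] [488.10837432 241.30021999 902.31624089] 2
stand 0.86 [591.6 118.4 110.4]
left_knob_centre 0.77 [582.2 103.3 115. ]
left_knob_centre 0.23 [588.5 121.4 111.4]
right_knob_centre 0.59 [581.8 105.2 118.8]
bar_left 0.74 [590.1 120.4 115.3]
bar_left 0.59 [649.6  81.8 181.7]
bar_right 0.64 [649.8  80.4 184.7]
mark_left 0.43 [618.2 229.5 160.7]
mark_right 0.41 [621.6 234.9 165.7]
straightedge 0.63 [583.4 108.5 119.7]
straightedge 0.59 [654.   83.8 192.1]
```

View pics/top0.png

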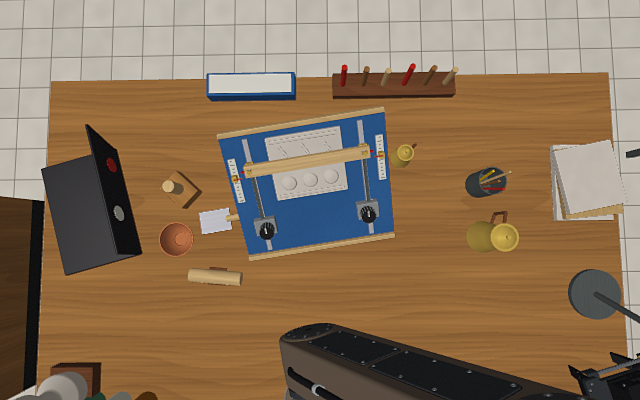

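View pics/side0.png

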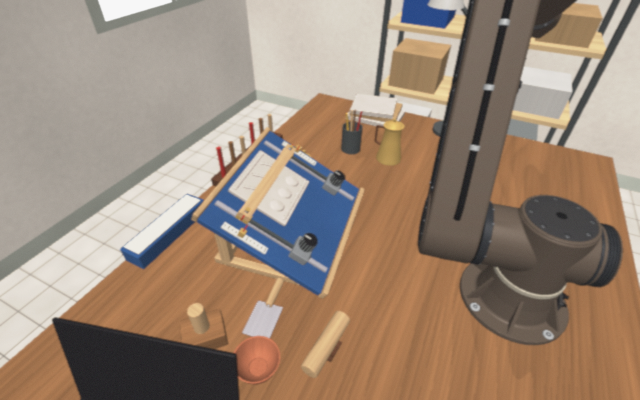

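The pictures show the board turned about 9° anticlockwise. In the top view the knobs are near (267,230) and (368,214), and the nibs and pointers near (240,178) and (378,154). Next I'll zoom in and fit the stand pose.

Run:
```python
import cv2
a=cv2.imread("pics/top0.png"); b=cv2.imread("pics/side0.png")
def c(im,x,y,w,h,s,n): cv2.imwrite(n,cv2.resize(im[y:y+h,x:x+w],None,fx=s,fy=s,interpolation=cv2.INTER_CUBIC))
c(a,210,100,195,165,4,"pics/t0b.png")
c(b,190,125,180,175,4-1,"pics/s0b.png")
c(b,190,125,130,140,4,"pics/s0c.png")
```

```text
(no output)
```

View pics/t0b.png

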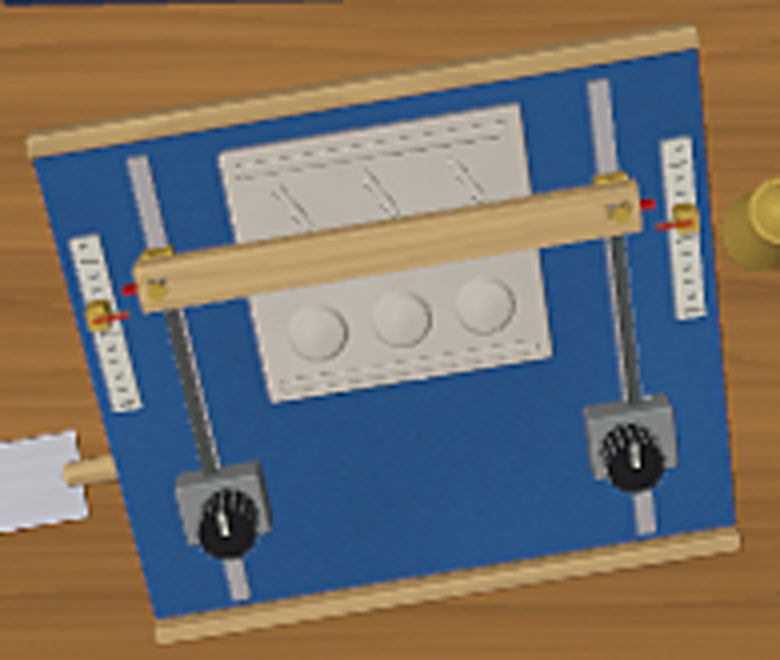

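View pics/s0b.png

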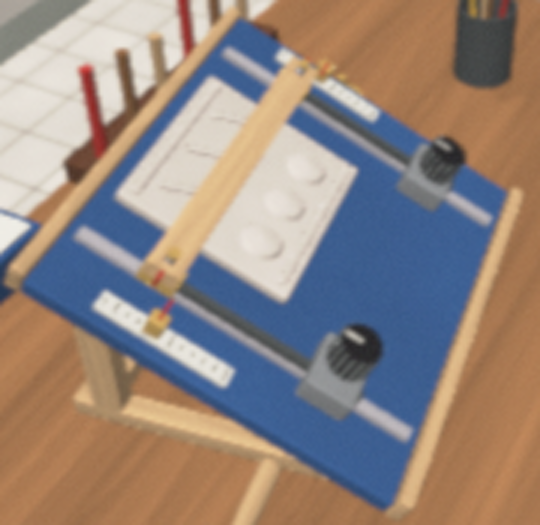

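```bash
cat > h.py <<'E'
import numpy as np, cv2
def cam(p): return np.array(p["intrinsics"]),np.array(p["R"]),np.array(p["t"])
def proj(c,X):
    K,R,t=c; q=K@(R@np.asarray(X)+t); return q[:2]/q[2]
s=np.radians(28)
def board(P,u,v,w):
    # stand pose P=(x,y,yaw); u up slope, v left, w above board
    h=u*np.cos(s)-w*np.sin(s); z=115+u*np.sin(s)+w*np.cos(s)
    c,n=np.cos(P[2]),np.sin(P[2])
    return np.array([P[0]+c*h-n*v,P[1]+n*h+c*v,z])
E
python3 - <<'E'
from cell import vision
from h import *
import pickle
from scipy.optimize import least_squares
C={}
for n in("top","side"): C[n]=cam(vision.read_camera(n))
pickle.dump(C,open("cams.pkl","wb"))
T=lambda x,y:(210+(x+.5)/4-.5,100+(y+.5)/4-.5)
S=lambda x,y:(190+(x+.5)/3-.5,125+(y+.5)/3-.5)
# board ends (blue-batten outer top corners excluded)
obs=[("top",T(229,530),lambda p:board(p,p[3],135,62)),("top",T(634,461),lambda p:board(p,p[3],-135,62)),
("side",S(361,343),lambda p:board(p,p[3],135,62)),("side",S(448,152),lambda p:board(p,p[3],-135,62)),
("top",T(124,292),lambda p:board(p,p[4],163,30)),("top",T(655,205),lambda p:board(p,p[5],-163,30)),
("top",T(130,317),lambda p:board(p,p[6],163,30)),("top",T(657,226),lambda p:board(p,p[6],-163,30)),
]
f=lambda p:np.concatenate([proj(C[n],g(p))-o for n,o,g in obs])
r=least_squares(f,[570,40,.15,-110,30,30,15],loss="soft_l1")
print(r.x.round(3)); print(f(r.x).reshape(-1,2).round(2))
P=r.x
for v in(135,-135): print("knob centre",board(P,P[3],v,50).round(1))
for nm,(u,v) in dict(LL=(-170,210),LR=(-170,-210),HL=(170,210),HR=(170,-210)).items():
    print(nm,[ (proj(C["top"],board(P,u,v,0))-[210,100])*4, (proj(C["side"],board(P,u,v,0))-[190,125])*3])
print("markL side",(proj(C["side"],board(P,P[6],163,30))-[190,125])*3,"nibL",(proj(C["side"],board(P,P[4],163,30))-[190,125])*3)
np.save("P.npy",P)
E
```

```text
[ 6.02814e+02  4.21250e+01  1.60000e-01 -8.27780e+01  7.84440e+01
  7.67980e+01  6.23440e+01]
[[-0.69  0.32]
 [ 0.35  0.09]
 [ 0.21 -0.11]
 [-0.15 -0.73]
 [ 1.71 -0.23]
 [-2.82  0.1 ]
 [ 1.74 -0.51]
 [-2.74  0.35]]
knob centre [486.  160.  120.3]
knob centre [ 529.  -106.5  120.3]
LL [array([153.0819954 , 613.38091918]), array([388.86328541, 502.97886725])]
LR [array([734.48911088, 514.19987261]), array([503.14471775, 188.40767978])]
HL [array([ 25.72422435, 149.07895045]), array([ 16.38501455, 278.82222252])]
HR [array([692.65941364,  33.81915912]), array([233.77952986,  13.81512888])]
markL side [176.74819109 290.98889184] nibL [159.15608093 280.22935924]
```

Run:
```python
import cv2
b=cv2.imread("pics/side0.png");a=cv2.imread("pics/top0.png")
def c(im,x,y,w,h,s): return cv2.resize(im[y:y+h,x:x+w],None,fx=s,fy=s,interpolation=cv2.INTER_CUBIC)
import numpy as np
o=np.vstack([np.hstack([c(b,225,205,39,29,10),c(b,283,138,39,29,10)]),np.hstack([c(a,228,163,39,29,10),c(a,354,140,39,29,10)])])
cv2.imwrite("pics/z0.png",o)
```

```text
(no output)
```

View pics/z0.png

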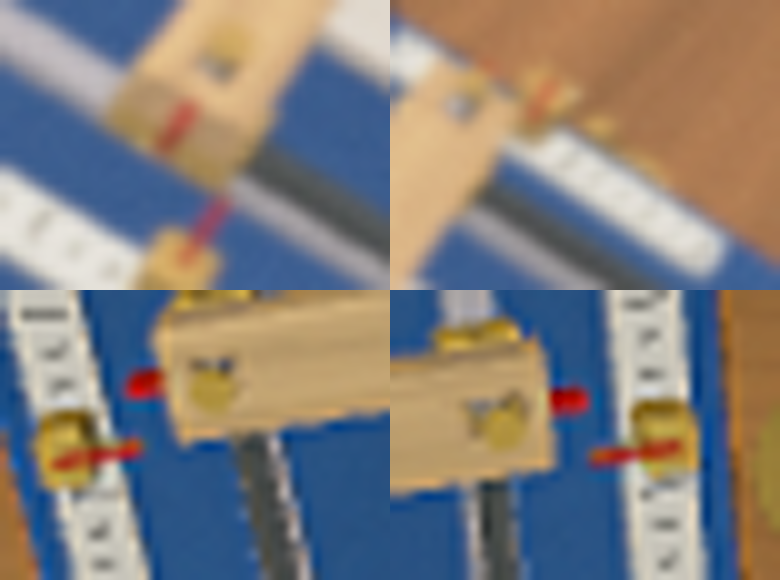

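```bash
cat >> h.py <<'E'
def shift(st,target,yaw_deg):
    from scipy.spatial.transform import Rotation as Ro
    R=Ro.from_euler("xyz",st["tcp_rot"]).as_matrix()
    d=R.T@(np.asarray(target,float)-st["eef_pos"])
    turn=-( (yaw_deg-np.degrees(st["tcp_rot"][2])+180)%360-180)
    return np.r_[d,turn].round(1)
E
cat > go.py <<'E'
# usage: go.py L|R dz stroke_deg  -> shift to pose dz above the grip, at jaw angle offset (+ = before stroke)
import sys; from cell import env; from h import *
P=np.load("P.npy"); k=1 if sys.argv[1]=="L" else -1
g=board(P,P[3],135*k,54)+np.array([0,0,-19+float(sys.argv[2])])
st=env.state(); print(g.round(1),"shift",shift(st,g,np.degrees(P[2])-90+float(sys.argv[3])), "t",round(st["t"],2), st["eef_pos"].round(1))
E
python3 go.py R 110 22
```

```text
[ 527.1 -106.8  214.8] shift [-3.721e+02 -4.746e+02 -2.000e-01 -1.450e+01] t 1.0 [ 178.6 -599.   214.7]
```

```bash
python3 -m pendant '[[-60,-76,0,0],[-120,-152,0,0],[-170,-220,0,-5],[-210,-270,0,-10],[-250,-320,0,-14.5],[-300,-380,0,-14.5],[-340,-430,0,-14.5],[-372,-475,0,-14.5]]' 0; python3 go.py L 110 22
```

```text
t: 2.0
eef_pos: [468.2, -188.9, 214.9]
tcp_rot: [-3.141, -0.001, -1.028]
ft_force: [1.4, -0.6, -0.5]
opening: 1.001
[484.2 159.7 214.8] shift [-2.903e+02 -1.937e+02 -0.000e+00 -1.000e-01] t 2.0 [ 468.2 -188.9  214.9]
```

```bash
python3 -m pendant '[[-50,-33,0,0],[-100,-66,0,0],[-150,-100,0,0],[-200,-133,0,0],[-250,-166,0,0],[-290,-194,0,0],[-290,-194,0,0],[-290,-194,0,0]]' 0; python3 go.py L 40 22
python3 - <<'E'
from cell import vision
import cv2
for n in("top","side"): cv2.imwrite(f"pics/{n}1.png",vision.read_camera(n)["pixels"][:,:,::-1])
E
```

```text
t: 3.0
eef_pos: [484.3, 159.4, 214.7]
tcp_rot: [-3.142, -0.001, -1.027]
ft_force: [0.3, -0.2, 0.1]
opening: 1.0
[484.2 159.7 144.8] shift [-0.5 -0.  69.9 -0. ] t 3.0 [484.3 159.4 214.7]
```

View pics/side1.png

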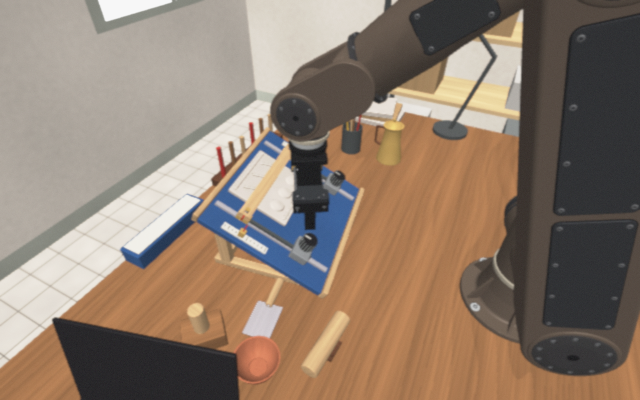

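View pics/top1.png

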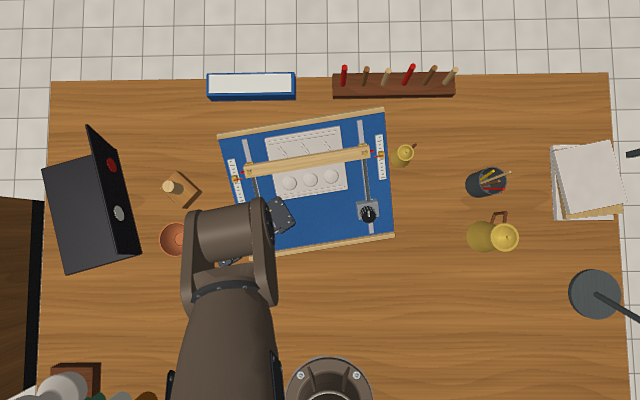

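```bash
python3 -m pendant '[[-0.5,0,40,0],[-0.5,0,80,0],[-0.5,0,110,0],[-0.5,0,110,0]]' 0; python3 -m pendant '[[0,0,0,0],[0,0,0,0],[0,0,0,0],[0,0,0,0]]' 1;  python3 go.py L 0 -22
python3 - <<'E'
from cell import env,vision
import cv2
s=env.state();print(s["ft_force"].round(1),s["moment"].round(2))
p=vision.read_camera("side")["pixels"][:,:,::-1]
cv2.imwrite("pics/side2.png",cv2.resize(p[150:300,200:400],None,fx=4,fy=4))
E
```

```text
t: 3.6
eef_pos: [483.7, 157.8, 103.5]
tcp_rot: [3.138, 0.0, -1.031]
ft_force: [0.3, 0.4, -0.2]
opening: 0.996
t: 4.1
eef_pos: [483.8, 157.9, 104.0]
tcp_rot: [3.139, 0.0, -1.031]
ft_force: [0.5, -0.4, -0.2]
opening: 0.636
[484.2 159.7 104.8] shift [-1.4 -1.2 -0.8 43.8] t 4.1 [483.8 157.9 104. ]
[ 0.5 -0.4 -0.2] [ 0.02 -0.02  0.  ]
```

View pics/side2.png

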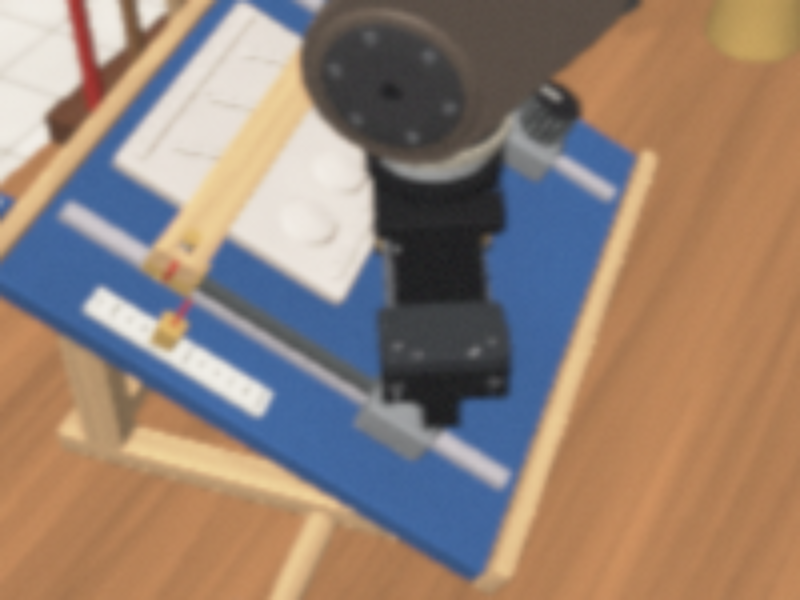

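```bash
python3 -m pendant '[[-1.4,-1.2,-1,0],[-1.4,-1.2,-1,0],[-1.4,-1.2,-1,0],[-1.4,-1.2,-1,0],[-1.4,-1.2,-1,0]]' 1;  python3 go.py L 0 -22
python3 - <<'E'
from cell import env,vision
s=env.state();print(s["ft_force"].round(1),s["moment"].round(2))
E
```

```text
t: 4.78
eef_pos: [485.0, 158.6, 105.1]
tcp_rot: [3.14, -0.002, -1.031]
ft_force: [3.4, -12.8, 0.8]
opening: 0.425
[484.2 159.7 104.8] shift [-1.4  0.1  0.3 43.8] t 4.78 [485.  158.6 105.1]
[  3.4 -12.8   0.8] [-2.54 -0.87 -0.34]
```

```bash
python3 -m pendant '[[0,0,0,9],[0,0,0,18],[0,0,0,27],[0,0,0,36],[0,0,0,44],[0,0,0,44]]' 1;  python3 - <<'E'
from cell import env,vision
import cv2
s=env.state();print(s["ft_force"].round(1),s["moment"].round(2))
p=vision.read_camera("side")["pixels"][:,:,::-1]
cv2.imwrite("pics/side3.png",p)
q=vision.read_camera("top")["pixels"][:,:,::-1]
cv2.imwrite("pics/top3.png",q)
import numpy as np
c=lambda im,x,y,w,h,s:cv2.resize(im[y:y+h,x:x+w],None,fx=s,fy=s,interpolation=cv2.INTER_CUBIC)
cv2.imwrite("pics/z3.png",np.vstack([np.hstack([c(p,225,205,39,29,10),c(p,283,138,39,29,10)]),np.hstack([c(q,228,163,39,29,10),c(q,354,140,39,29,10)])]))
E
```

```text
t: 5.52
eef_pos: [485.3, 159.3, 105.4]
tcp_rot: [-3.141, -0.001, -1.798]
ft_force: [-0.0, 5.3, 1.7]
opening: 0.43
[-0.   5.3  1.7] [ 1.69 -0.13  0.13]
```

View pics/z3.png

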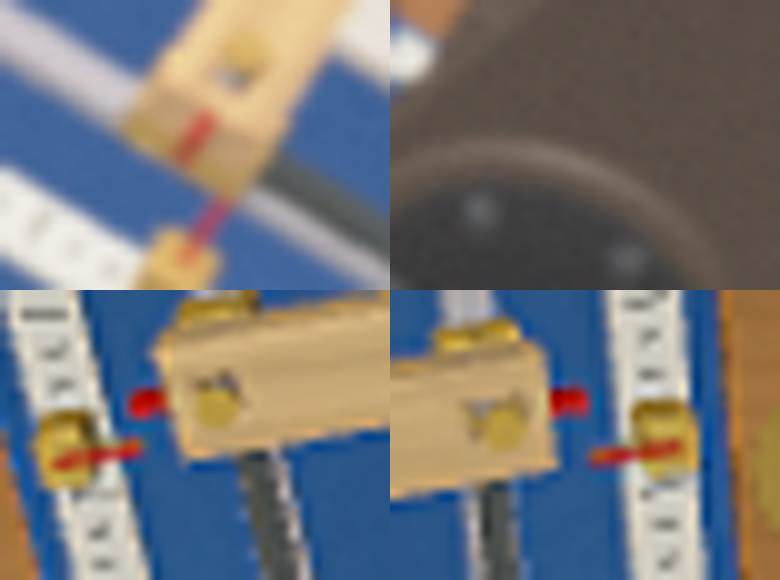

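```bash
python3 -m pendant '[[0,0,0,0],[0,0,0,0],[0,0,-2,0],[0,0,-25,0],[0,0,-50,0],[0,0,-50,0]]' 0.35;  python3 go.py R 50 22
```

```text
t: 6.38
eef_pos: [486.0, 159.5, 156.6]
tcp_rot: [-3.138, -0.0, -1.795]
ft_force: [0.6, -0.3, 0.1]
opening: 0.651
[ 527.1 -106.8  154.8] shift [250.5 -99.3   2.2 -44. ] t 6.38 [486.  159.5 156.6]
```

```bash
python3 -m pendant '[[50,-20,0,-9],[100,-40,0,-18],[150,-60,0,-27],[200,-80,0,-36],[251,-99,2,-44],[251,-99,2,-44],[251,-99,2,-44]]' 0.35;  python3 go.py R 0 22
python3 - <<'E'
from cell import env,vision
import cv2, numpy as np
p=vision.read_camera("side")["pixels"][:,:,::-1]
c=lambda im,x,y,w,h,s:cv2.resize(im[y:y+h,x:x+w],None,fx=s,fy=s,interpolation=cv2.INTER_CUBIC)
cv2.imwrite("pics/z4.png",c(p,200,100,200,150,4))
E
```

```text
t: 7.25
eef_pos: [526.3, -107.0, 154.1]
tcp_rot: [-3.14, -0.001, -1.029]
ft_force: [-0.3, 0.2, 0.0]
opening: 0.65
[ 527.1 -106.8  104.8] shift [ 0.2 -0.7 49.3 -0.1] t 7.25 [ 526.3 -107.   154.1]
```

View pics/z4.png

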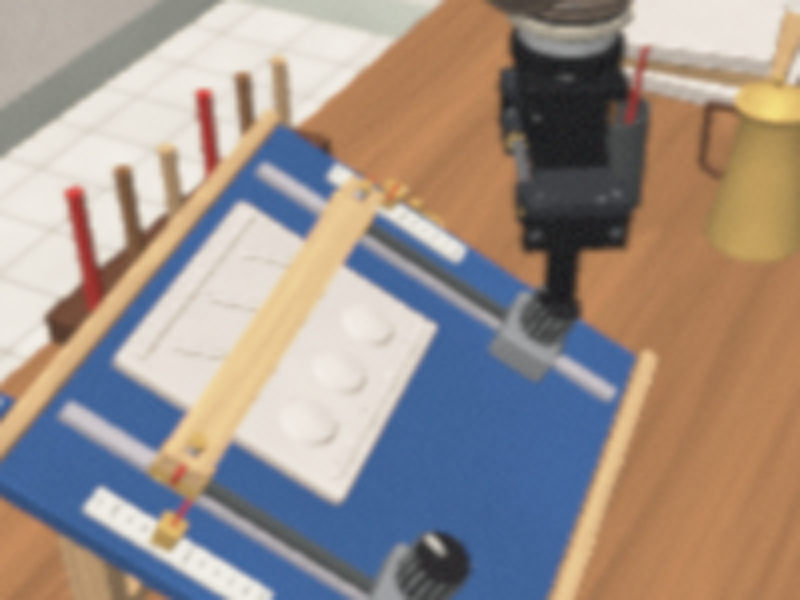

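The gripper sits over the right knob (crop (560,300)). Descending and gripping.

```bash
python3 -m pendant '[[0,-0.5,25,0],[0,-0.5,49,0],[0,-0.5,49,0]]' 0.35; python3 -m pendant '[[0,0,0,0],[0,0,0,0],[0,0,0,0],[0,0,0,0],[0,0,0,0]]' 1;python3 go.py R 0 -22
```

```text
t: 7.68
eef_pos: [527.6, -104.8, 106.3]
tcp_rot: [-3.138, -0.003, -1.026]
ft_force: [-2.4, 1.7, 15.1]
opening: 0.649
t: 8.3
eef_pos: [529.8, -106.2, 106.8]
tcp_rot: [-3.135, -0.009, -1.025]
ft_force: [6.1, -14.0, -0.7]
opening: 0.425
[ 527.1 -106.8  104.8] shift [-0.9  2.7  2.  44.1] t 8.3 [ 529.8 -106.2  106.8]
```

```bash
python3 -m pendant '[[0,0,0,9],[0,0,0,18],[0,0,0,27],[0,0,0,36],[0,0,0,44],[0,0,0,44]]' 1; python3 -m pendant '[[0,0,0,0],[0,0,0,0],[0,0,-2,0],[0,0,-25,0],[0,0,-50,0],[0,0,-50,0]]' 0.35;  python3 go.py L 50 22
cat > look.py <<'E'
import sys; from cell import vision; import cv2, numpy as np
n=sys.argv[1]
p=vision.read_camera("side")["pixels"][:,:,::-1]; q=vision.read_camera("top")["pixels"][:,:,::-1]
cv2.imwrite(f"pics/side{n}.png",p); cv2.imwrite(f"pics/top{n}.png",q)
c=lambda im,x,y,w,h,s:cv2.resize(im[y:y+h,x:x+w],None,fx=s,fy=s,interpolation=cv2.INTER_CUBIC)
cv2.imwrite(f"pics/z{n}.png",np.vstack([np.hstack([c(p,225,205,39,29,10),c(p,283,138,39,29,10)]),np.hstack([c(q,228,163,39,29,10),c(q,354,140,39,29,10)])]))
E
python3 look.py 5
```

```text
t: 9.05
eef_pos: [531.4, -108.0, 106.9]
tcp_rot: [-3.126, -0.005, -1.794]
ft_force: [3.3, -21.0, -5.7]
opening: 0.428
t: 9.8
eef_pos: [531.3, -107.0, 158.0]
tcp_rot: [-3.124, -0.005, -1.793]
ft_force: [-0.4, -0.3, -0.8]
opening: 0.649
[484.2 159.7 154.8] shift [-249.8  104.8   -0.   -43.9] t 9.8 [ 531.3 -107.   158. ]
```

View pics/z5.png

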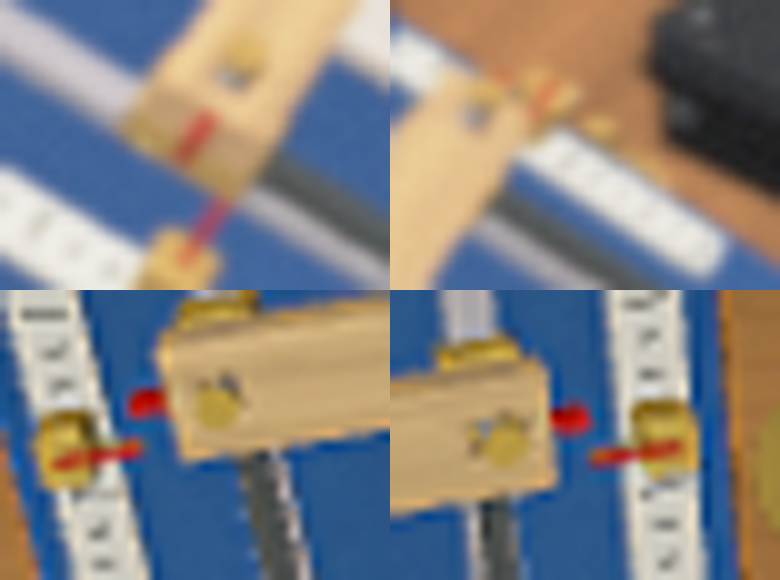

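View pics/top5.png

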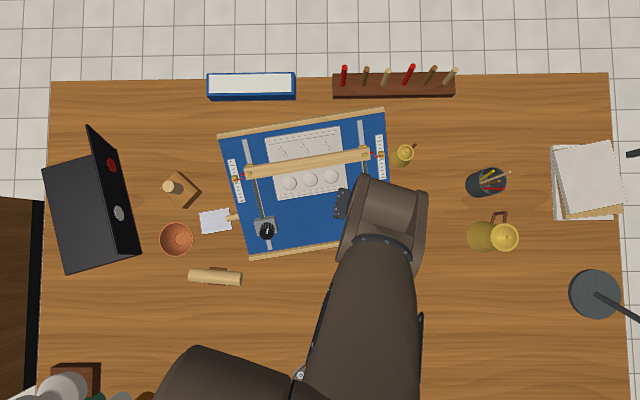

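```bash
sed -i 's/^st=env/g[:2]=([485.3,158.6] if k==1 else [529.3,-108.4])\nst=env/' go.py; python3 go.py L 50 22
python3 - <<'E'
from h import *; import pickle
C=pickle.load(open("cams.pkl","rb"));P=np.load("P.npy")
for v in(165,-165):
  for n in C: print(v,n,[(proj(C[n],board(P,60+d,v,30))-proj(C[n],board(P,60,v,30))).round(2) for d in(4,8,12)], (proj(C[n],board(P,60,v+10,30))-proj(C[n],board(P,60,v,30))).round(2))
E
```

```text
[485.3 158.6 154.8] shift [-249.1  102.6   -1.3  -43.9] t 9.9 [ 530.4 -107.   156.3]
165 top [array([-0.38, -1.47]), array([-0.76, -2.95]), array([-1.14, -4.43])] [-3.89  0.67]
165 side [array([-1.46, -0.89]), array([-2.91, -1.78]), array([-4.37, -2.67])] [-1.85  2.86]
-165 top [array([-0.16, -1.51]), array([-0.32, -3.03]), array([-0.48, -4.55])] [-3.91  0.67]
-165 side [array([-1.12, -0.73]), array([-2.24, -1.45]), array([-3.36, -2.18])] [-1.13  1.75]
```

```bash
python3 -m pendant '[[-50,20,0,-9],[-100,41,0,-18],[-150,62,0,-27],[-200,83,0,-36],[-249,103,-1,-44],[-249,103,-1,-44],[-249,103,-1,-44]]' 0.35;  python3 go.py L 0 22
```

```text
t: 10.78
eef_pos: [484.6, 158.4, 153.7]
tcp_rot: [-3.136, -0.013, -1.026]
ft_force: [0.6, -0.4, 0.7]
opening: 0.649
[485.3 158.6 104.8] shift [-0.4 -0.4 48.9  0.1] t 10.78 [484.6 158.4 153.7]
```

```bash
python3 -m pendant '[[0,-0.5,25,0],[0,-0.5,49,0],[0,-0.5,49,0],[0,-0.5,49,0]]' 0.35; python3 -m pendant '[[0,0,0,0],[0,0,0,0],[0,0,0,0],[0,0,0,0],[0,0,0,0]]' 1;python3 go.py L 0 -22
```

```text
t: 11.28
eef_pos: [486.0, 157.6, 105.2]
tcp_rot: [-3.136, -0.014, -1.027]
ft_force: [-0.0, 0.4, -0.2]
opening: 0.651
t: 11.9
eef_pos: [485.6, 158.4, 105.7]
tcp_rot: [-3.135, -0.013, -1.028]
ft_force: [-5.0, 7.5, 4.9]
opening: 0.427
[485.3 158.6 104.8] shift [-0.4  0.2  0.9 44. ] t 11.9 [485.6 158.4 105.7]
```

```bash
python3 -m pendant '[[0,0,0,9],[0,0,0,18],[0,0,0,27],[0,0,0,36],[0,0,0,44],[0,0,0,44]]' 1; python3 -m pendant '[[0,0,0,0],[0,0,0,0],[0,0,-2,0],[0,0,-25,0],[0,0,-50,0],[0,0,-50,0]]' 0.35;  python3 look.py 6; python3 go.py R 50 22
```

```text
t: 12.65
eef_pos: [485.5, 159.3, 106.3]
tcp_rot: [-3.128, -0.003, -1.798]
ft_force: [-3.0, 6.2, 4.0]
opening: 0.43
t: 13.4
eef_pos: [485.6, 159.7, 157.7]
tcp_rot: [-3.125, -0.002, -1.798]
ft_force: [-0.5, 0.7, -0.2]
opening: 0.65
[ 529.3 -108.4  154.8] shift [ 251.  -103.7    3.3  -44.1] t 13.5 [484.7 159.5 155.9]
```

View pics/z6.png

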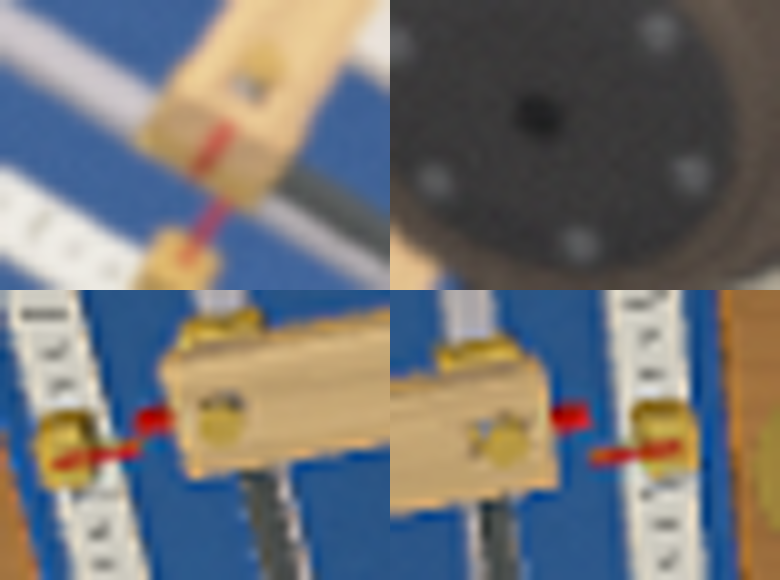

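```bash
python3 -m pendant '[[50,-20,0,-9],[100,-41,0,-18],[150,-62,1,-27],[200,-83,2,-36],[251,-104,3,-44],[251,-104,3,-44],[251,-104,3,-44]]' 0.35;  python3 go.py R 0 22
```

```text
t: 14.38
eef_pos: [529.0, -108.2, 154.1]
tcp_rot: [-3.135, -0.01, -1.032]
ft_force: [-0.2, 0.4, -0.1]
opening: 0.651
[ 529.3 -108.4  104.8] shift [-0.2  0.2 49.3 -0.3] t 14.38 [ 529.  -108.2  154.1]
```

```bash
python3 -m pendant '[[0,0,25,0],[0,0,49,0],[0,0,49,0],[0,0,49,0]]' 0.35; python3 -m pendant '[[0,0,0,0],[0,0,0,0],[0,0,0,0],[0,0,0,0],[0,0,0,0]]' 1;python3 go.py R 0 -22
```

```text
t: 14.88
eef_pos: [530.1, -107.0, 106.9]
tcp_rot: [-3.133, -0.012, -1.031]
ft_force: [-6.5, 2.3, 22.2]
opening: 0.648
t: 15.5
eef_pos: [530.2, -106.4, 106.9]
tcp_rot: [-3.133, -0.012, -1.031]
ft_force: [2.3, 5.5, 4.2]
opening: 0.424
[ 529.3 -108.4  104.8] shift [ 1.2  1.8  2.  43.8] t 15.5 [ 530.2 -106.4  106.9]
```

```bash
python3 -m pendant '[[0,0,-1,9],[0,0,-1,18],[0,0,-1,27],[0,0,-1,36],[0,0,-1,44],[0,0,-1,44]]' 1; python3 -m pendant '[[0,0,0,0],[0,0,0,0],[0,0,-2,0],[0,0,-25,0],[0,0,-50,0],[0,0,-50,0]]' 0.35;  python3 look.py 7; python3 go.py L 50 22
```

```text
t: 16.25
eef_pos: [530.7, -108.1, 107.6]
tcp_rot: [-3.125, -0.004, -1.8]
ft_force: [1.7, -12.2, -2.3]
opening: 0.431
t: 17.0
eef_pos: [530.5, -107.5, 158.8]
tcp_rot: [-3.123, -0.004, -1.8]
ft_force: [0.1, 0.5, 0.1]
opening: 0.655
[485.3 158.6 154.8] shift [-249.   103.6   -0.3  -44.3] t 17.1 [ 529.7 -107.4  157.1]
```

View pics/z7.png

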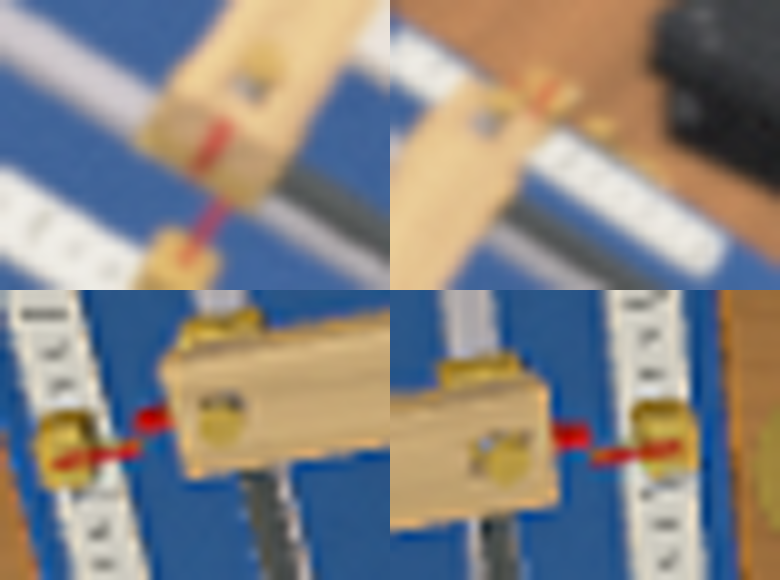

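Run:
```python
import cv2, numpy as np
from h import *; import pickle
a=cv2.imread("pics/top7.png");b=cv2.imread("pics/side7.png")
c=lambda im,x,y,w,h,s:cv2.resize(im[y:y+h,x:x+w],None,fx=s,fy=s,interpolation=cv2.INTER_NEAREST)
cv2.imwrite("pics/z7b.png",np.vstack([np.hstack([c(b,236,212,20,15,20),c(b,288,142,20,15,20)]),np.hstack([c(a,230,170,20,15,20),c(a,368,148,20,15,20)])]))
C=pickle.load(open("cams.pkl","rb"));P=np.load("P.npy")
for v in(163,-163):
  for n in C:
    o=proj(C[n],board(P,66,v,30))
    print(v,n,o.round(1),"du",(proj(C[n],board(P,76,v,30))-o).round(2)/10,"dv",(proj(C[n],board(P,66,v+10,30))-o).round(2)/10,"dw",(proj(C[n],board(P,66,v,40))-o).round(2)/10)
```

```text
163 top [243.5 177. ] du [-0.095 -0.371] dv [-0.39   0.067] dw [-0.049  0.133]
163 side [247.6 221.2] du [-0.364 -0.223] dv [-0.186  0.284] dw [ 0.138 -0.227]
-163 top [371.  155.1] du [-0.04  -0.381] dv [-0.392  0.067] dw [0.077 0.111]
-163 side [294.8 149.2] du [-0.281 -0.182] dv [-0.114  0.174] dw [ 0.138 -0.224]
```

View pics/z7b.png

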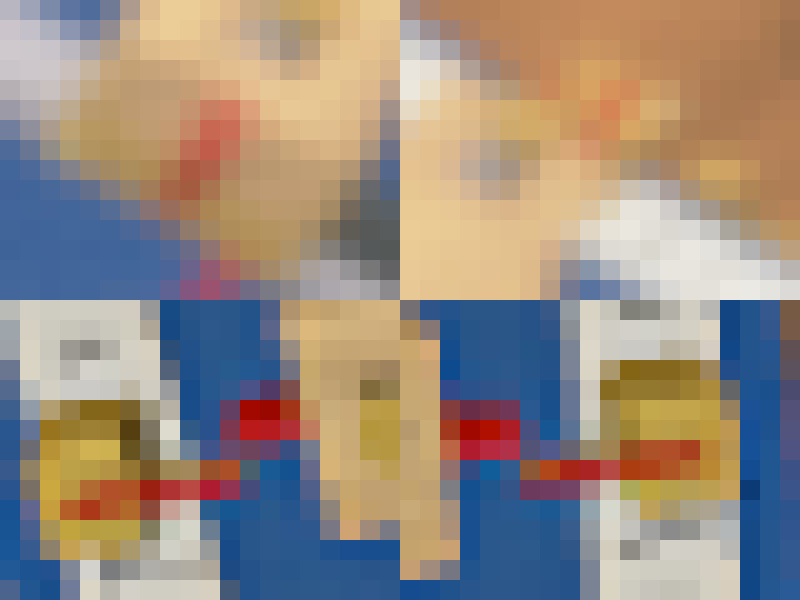

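```bash
python3 -m pendant '[[-50,20,0,-9],[-100,41,0,-18],[-150,62,0,-27],[-200,83,0,-36],[-249,103.5,0,-44],[-249,103.5,0,-44],[-249,103.5,0,-44]]' 0.35;  python3 go.py L 0 22
```

```text
t: 17.98
eef_pos: [485.2, 158.4, 153.7]
tcp_rot: [-3.134, -0.013, -1.032]
ft_force: [-0.4, -0.2, 0.6]
opening: 0.649
[485.3 158.6 104.8] shift [-0.8  0.1 48.9 -0.3] t 17.98 [485.2 158.4 153.7]
```

```bash
python3 -m pendant '[[0,0,25,0],[0,0,48,0],[0,0,48,0],[0,0,48,0]]' 0.35; python3 -m pendant '[[0,0,0,0],[0,0,0,0],[0,0,0,0],[0,0,0,0],[0,0,0,0]]' 1; python3 -m pendant '[[0,0,0,9],[0,0,0,18],[0,0,0,27],[0,0,0,36],[0,0,0,44],[0,0,0,44]]' 1; python3 -m pendant '[[0,0,0,0],[0,0,0,0],[0,0,-2,0],[0,0,-25,0],[0,0,-50,0],[0,0,-50,0]]' 0.35;  python3 look.py 8; python3 go.py R 53 22
```

```text
t: 18.48
eef_pos: [486.2, 157.3, 106.2]
tcp_rot: [-3.134, -0.013, -1.034]
ft_force: [0.5, 0.6, -0.3]
opening: 0.651
t: 19.1
eef_pos: [485.6, 158.4, 106.7]
tcp_rot: [-3.134, -0.012, -1.035]
ft_force: [-5.5, 9.7, 5.9]
opening: 0.426
t: 19.85
eef_pos: [484.8, 159.5, 107.6]
tcp_rot: [-3.128, -0.002, -1.804]
ft_force: [-8.7, 6.6, 10.4]
opening: 0.427
t: 20.6
eef_pos: [485.0, 159.7, 158.9]
tcp_rot: [-3.126, -0.0, -1.804]
ft_force: [0.8, -0.2, -0.6]
opening: 0.65
[ 529.3 -108.4  157.8] shift [ 250.2 -106.     1.2  -44.5] t 20.7 [484.  159.6 157.2]
```

View pics/z8.png

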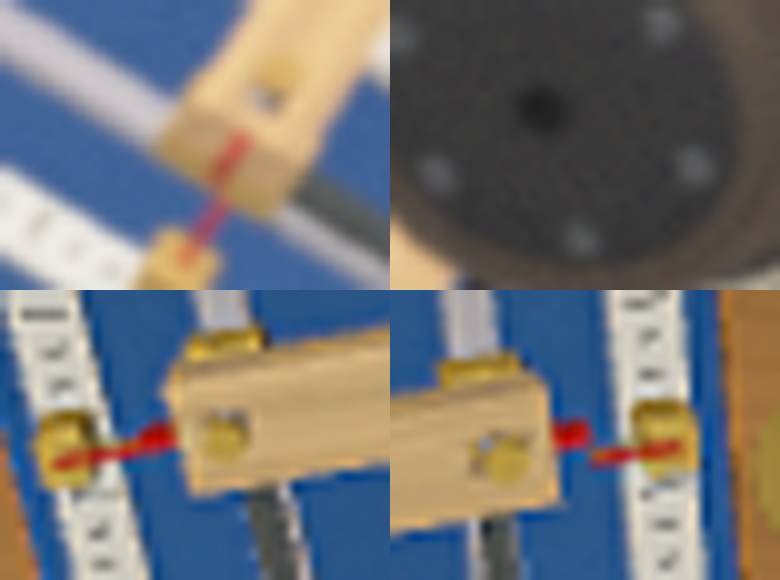

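```bash
python3 -m pendant '[[50,-21,0,-9],[100,-42,0,-18],[150,-63,0,-27],[200,-85,1,-36],[250,-106,1,-44.5],[250,-106,1,-44.5],[250,-106,1,-44.5]]' 0.35;  python3 go.py R 3 22
```

```text
t: 21.58
eef_pos: [528.7, -107.9, 157.0]
tcp_rot: [-3.135, -0.009, -1.03]
ft_force: [-0.4, -0.8, 0.4]
opening: 0.648
[ 529.3 -108.4  107.8] shift [ 0.3  0.1 49.2 -0.1] t 21.57 [ 528.7 -107.9  157. ]
```

```bash
python3 -m pendant '[[0,0,25,0],[0,0,48,0],[0,0,48,0],[0,0,48,0]]' 0.35; python3 -m pendant '[[0,0,0,0],[0,0,0,0],[0,0,0,0],[0,0,0,0],[0,0,0,0]]' 1; python3 -m pendant '[[0,0,0,9],[0,0,0,18],[0,0,0,27],[0,0,0,36],[0,0,0,44],[0,0,0,44]]' 1; python3 -m pendant '[[0,0,0,0],[0,0,0,0],[0,0,-2,0],[0,0,-25,0],[0,0,-50,0],[0,0,-50,0]]' 0.35;  python3 look.py 9; python3 go.py L 50 22
```

```text
t: 22.08
eef_pos: [529.0, -106.9, 108.8]
tcp_rot: [-3.135, -0.008, -1.029]
ft_force: [-0.2, 0.0, -0.0]
opening: 0.649
t: 22.7
eef_pos: [529.0, -106.8, 108.9]
tcp_rot: [-3.135, -0.008, -1.029]
ft_force: [0.6, 3.2, 0.7]
opening: 0.423
t: 23.45
eef_pos: [529.4, -108.0, 109.2]
tcp_rot: [-3.13, -0.002, -1.798]
ft_force: [-0.7, -8.5, 2.1]
opening: 0.421
t: 24.2
eef_pos: [529.5, -107.8, 160.6]
tcp_rot: [-3.127, -0.003, -1.798]
ft_force: [1.2, -0.6, -0.0]
opening: 0.65
[485.3 158.6 154.8] shift [-249.5  102.2    2.2  -44.2] t 24.3 [ 528.6 -107.5  158.8]
```

View pics/z9.png

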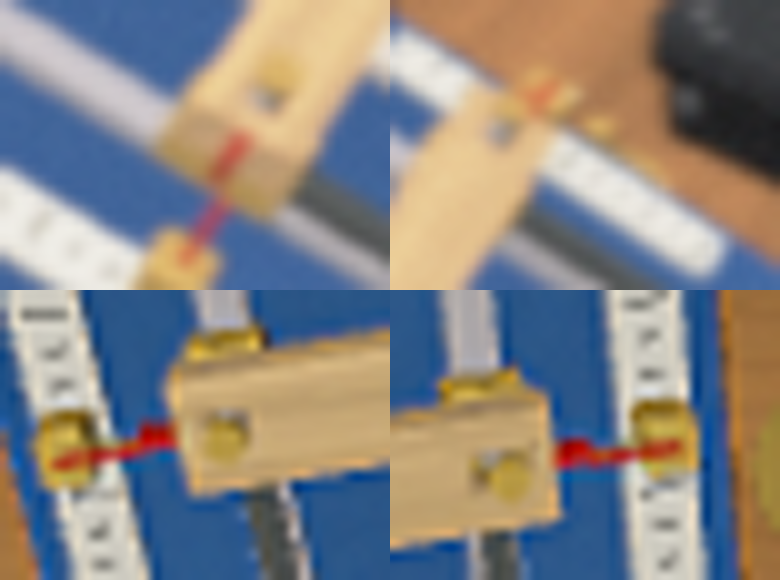

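```bash
cat > red.py <<'E'
import cv2,numpy as np,sys,pickle
from h import *
C=pickle.load(open("cams.pkl","rb"));P=np.load("P.npy")
# separate nib/blade by boxes in full-res px, line offsets transverse to dv
def feats(n):
    out={}
    for nm in("side","top"):
        im=cv2.imread(f"pics/{nm}{n}.png").astype(float)
        r=im[:,:,2]-np.maximum(im[:,:,1],im[:,:,0]); out[nm]=r
    return out
def meas(r,nm,v,box_blade,win):
    o=proj(C[nm],board(P,66,v,30)); du=(proj(C[nm],board(P,71,v,30))-proj(C[nm],board(P,61,v,30)))/10
    dv=(proj(C[nm],board(P,66,v+5,30))-proj(C[nm],board(P,66,v-5,30)))/10
    A=np.linalg.inv(np.c_[du,dv])
    x0,y0,x1,y1=win; ys,xs=np.mgrid[y0:y1,x0:x1]; w=r[y0:y1,x0:x1]
    uv=A@np.stack([xs.ravel()-o[0],ys.ravel()-o[1]]); return uv[0]+66,uv[1]+v,w.ravel()
if __name__=="__main__":
  for n in sys.argv[1:]:
    F=feats(n)
    for nm,v,win in(("side",163,(236,212,254,232)),("top",163,(228,168,248,184)),("top",-163,(366,146,388,162)),("side",-163,(294,140,304,152))):
        u,vv,w=meas(F[nm],nm,v,None,win); k=w>35
        # print list of weighted mean u per v-bin (4 mm)
        s=1 if v>0 else -1; row=[]
        for a in np.arange(145,195,4):
            m=k&(s*vv>=a)&(s*vv<a+4)
            if m.any(): row.append(f"{a}:{np.average(u[m],weights=w[m]):.1f}({w[m].sum():.0f})")
        print(n,nm,v," ".join(row))
E
python3 red.py 0 3 7 8 9
```

```text
0 side 163 145:77.8(374) 149:80.9(533) 153:82.0(369) 157:81.8(332) 161:81.2(307) 165:81.7(260) 169:82.2(83) 173:62.2(40) 177:62.9(42) 181:62.9(86) 185:62.8(171) 189:62.8(321) 193:63.8(256)
0 top 163 153:64.9(40) 157:80.1(295) 161:79.2(551) 165:79.6(352) 169:63.5(352) 173:62.9(111) 177:62.8(340) 181:63.1(161) 185:63.4(363) 189:63.7(121) 193:63.4(39)
0 top -163 153:62.4(36) 157:61.9(37) 161:77.8(611) 165:77.4(295) 169:69.9(355) 173:61.4(126) 177:60.8(237) 181:61.1(174) 185:60.7(380) 189:59.8(218) 193:59.4(163)
0 side -163 157:66.8(36) 161:65.4(116) 165:61.5(93) 169:61.3(163) 173:63.0(244) 177:62.8(403) 181:62.0(493) 185:63.4(477) 189:64.9(486) 193:66.3(496)
3 side 163 145:68.6(146) 149:75.4(531) 153:77.7(513) 157:77.0(461) 161:76.8(445) 165:77.3(314) 169:69.7(93) 173:62.2(58) 177:62.9(45) 181:62.9(92) 185:62.8(186) 189:62.7(339) 193:64.4(296)
3 top 163 153:74.6(154) 157:73.5(254) 161:75.5(595) 165:74.0(434) 169:63.5(363) 173:62.9(114) 177:62.8(349) 181:63.1(165) 185:63.4(374) 189:67.0(194) 193:63.4(39)
3 top -163 153:62.4(36) 157:76.2(73) 161:77.6(692) 165:77.4(302) 169:70.0(374) 173:6
[... 1344 characters left out ...]
de -163 
9 side 163 145:66.7(36) 149:68.7(545) 153:65.8(554) 157:68.0(448) 161:68.0(434) 165:66.6(269) 169:64.6(220) 173:62.2(64) 177:62.9(46) 181:62.9(90) 185:62.8(183) 189:62.8(344) 193:64.4(295)
9 top 163 145:87.8(38) 149:85.3(36) 153:72.3(152) 157:63.1(280) 161:65.2(592) 165:65.9(349) 169:63.5(358) 173:62.9(113) 177:62.8(350) 181:63.1(165) 185:63.4(372) 189:66.0(159) 193:63.4(39)
9 top -163 149:86.6(37) 157:63.9(372) 161:63.6(366) 165:63.9(624) 169:61.6(270) 173:61.4(129) 177:60.8(242) 181:61.1(179) 185:60.7(390) 189:59.8(223) 193:59.4(165)
9 side -163 157:60.1(37) 161:63.9(78) 165:63.4(218) 169:64.5(261) 173:61.9(338) 177:62.1(498) 181:62.0(520) 185:63.5(511) 189:64.9(515) 193:66.2(532)
```

```bash
python3 -m pendant '[[-50,20,0,-9],[-100,41,0,-18],[-150,61,0,-27],[-200,82,1,-36],[-249.5,102,2,-44],[-249.5,102,2,-44],[-249.5,102,2,-44]]' 0.35;  python3 go.py L 0 22
```

```text
t: 25.18
eef_pos: [485.2, 158.2, 154.3]
tcp_rot: [-3.136, -0.009, -1.031]
ft_force: [0.8, -1.5, 0.7]
opening: 0.653
[485.3 158.6 104.8] shift [-0.7  0.  49.5 -0.2] t 25.18 [485.2 158.2 154.3]
```

```bash
python3 -m pendant '[[0,0,25,0],[0,0,48,0],[0,0,48,0],[0,0,48,0]]' 0.35; python3 -m pendant '[[0,0,0,0],[0,0,0,0],[0,0,0,0],[0,0,0,0],[0,0,0,0]]' 1; python3 -m pendant '[[0,0,0,9],[0,0,0,18],[0,0,0,27],[0,0,0,36],[0,0,0,43],[0,0,0,43]]' 1; python3 look.py 10a; python3 -m pendant '[[0,0,0,0],[0,0,0,0],[0,0,-2,0],[0,0,-25,0],[0,0,-50,0],[0,0,-50,0]]' 0.35;  python3 look.py 10; python3 red.py 10a 10; python3 go.py R 53 22
```

```text
t: 25.68
eef_pos: [486.2, 157.2, 106.8]
tcp_rot: [-3.136, -0.01, -1.032]
ft_force: [0.3, -0.3, -0.6]
opening: 0.65
t: 26.3
eef_pos: [485.5, 158.4, 107.3]
tcp_rot: [-3.136, -0.008, -1.033]
ft_force: [-5.5, 10.2, 5.4]
opening: 0.427
t: 27.05
eef_pos: [484.7, 159.4, 108.2]
tcp_rot: [-3.133, -0.0, -1.785]
ft_force: [-8.3, 6.2, 11.4]
opening: 0.422
t: 27.9
eef_pos: [484.9, 159.6, 159.5]
tcp_rot: [-3.13, 0.001, -1.783]
ft_force: [-0.1, -0.4, -0.3]
opening: 0.649
10a side 163 149:65.3(376) 153:65.4(567) 157:63.0(448) 161:62.9(366) 165:62.8(290) 169:62.0(166) 173:62.2(67) 177:62.9(45) 181:62.9(91) 185:62.8(185) 189:62.7(338) 193:64.4(294)
10a top 163 149:80.1(38) 157:61.2(354) 161:60.8(511) 165:60.8(474) 169:63.4(357) 173:62.9(113) 177:62.8(348) 181:63.1(163) 185:63.4(373) 189:65.4(159) 193:63.4(39)
10a top -163 149:86.6(38) 157:61.7(369) 161:63.9(407) 165:63.9(614) 169:61.6(269) 173:61.4(129) 177:60.8(242) 181:61.1(178) 185:60.7(391) 189:59.8(222) 193:59.4(167)
10a side -163 
10 side 163 145:68.3(73) 149:65.3(383) 153:64.3(489) 157:63.0(439) 161:62.4(397) 165:62.8(281) 169:62.0(166) 173:62.2(67) 177:62.9(43) 181:62.9(89) 185:62.8(181) 189:62.7(336) 193:64.4(295)
10 top 163 149:80.1(38) 157:61.4(315) 161:60.8(516) 165:60.8(477) 169:63.4(357) 173:62.9(113) 177:62.8(349) 181:63.1(166) 185:63.4(372) 189:66.0(160) 193:63.4(38)
10 top -163 149:86.6(38) 157:62.6(404) 161:63.9(405) 165:63.9(611) 169:61.6(269) 173:61.4(128) 177:60.8(242) 181:61.1(179) 185:60.7(389) 189:59.8(224) 193:59.4(165)
10 side -163 
[ 529.3 -108.4  157.8] shift [ 252.3 -100.7    1.   -43.3] t 28.0 [484.1 159.4 157.8]
```

View pics/z10.png

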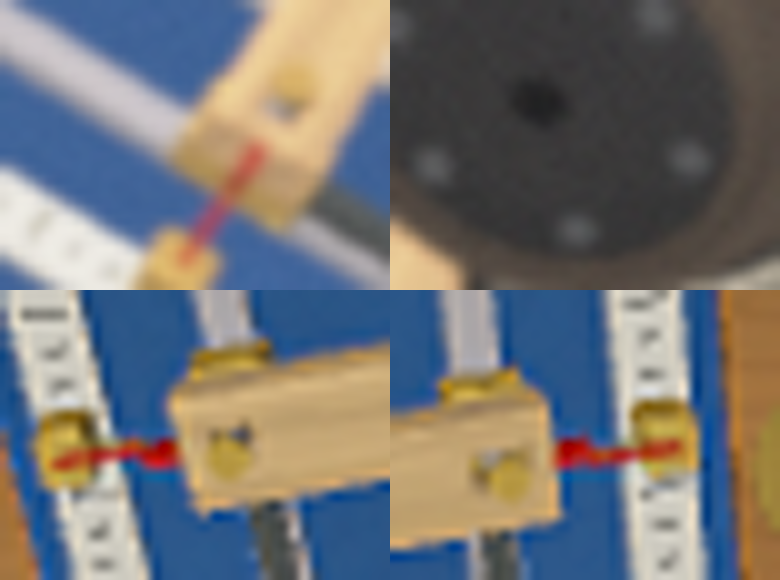

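```bash
python3 -m pendant '[[50,-20,0,-9],[100,-40,0,-18],[150,-60,0,-27],[200,-80,1,-36],[252,-101,1,-43.3],[252,-101,1,-43.3],[252,-101,1,-43.3]]' 0.35;  python3 go.py R 3 22
```

```text
t: 28.88
eef_pos: [529.0, -108.0, 156.8]
tcp_rot: [-3.137, -0.005, -1.029]
ft_force: [0.0, 1.4, -0.1]
opening: 0.651
[ 529.3 -108.4  107.8] shift [ 0.3  0.2 49.  -0.1] t 28.88 [ 529.  -108.   156.8]
```

```bash
python3 -m pendant '[[0,0,25,0],[0,0,48,0],[0,0,48,0],[0,0,48,0]]' 0.35; python3 -m pendant '[[0,0,0,0],[0,0,0,0],[0,0,0,0],[0,0,0,0],[0,0,0,0]]' 1; python3 -m pendant '[[0,0,0,9],[0,0,0,18],[0,0,0,27],[0,0,0,36],[0,0,0,44],[0,0,0,44]]' 1; python3 -m pendant '[[0,0,0,0],[0,0,0,0],[0,0,-2,0],[0,0,-25,0],[0,0,-50,0],[0,0,-50,0]]' 0.35;  python3 look.py 11; python3 red.py 11; python3 go.py R 53 22
```

```text
t: 29.38
eef_pos: [529.0, -106.7, 108.5]
tcp_rot: [-3.137, -0.004, -1.028]
ft_force: [-1.1, -0.2, 0.4]
opening: 0.65
t: 30.0
eef_pos: [529.1, -106.7, 108.6]
tcp_rot: [-3.137, -0.004, -1.029]
ft_force: [1.2, 0.4, -1.2]
opening: 0.426
t: 30.75
eef_pos: [529.5, -108.0, 108.9]
tcp_rot: [-3.134, -0.001, -1.798]
ft_force: [-0.0, -10.2, 0.0]
opening: 0.423
t: 31.5
eef_pos: [529.8, -107.9, 160.3]
tcp_rot: [-3.131, -0.002, -1.798]
ft_force: [-0.6, -0.5, -0.8]
opening: 0.648
11 side 163 149:66.1(417) 153:65.2(542) 157:63.7(482) 161:63.0(364) 165:62.9(290) 169:61.9(165) 173:62.2(66) 177:62.9(45) 181:62.9(90) 185:62.8(187) 189:62.7(342) 193:64.4(296)
11 top 163 149:80.1(37) 153:77.9(36) 157:61.4(326) 161:61.9(461) 165:60.9(479) 169:63.4(358) 173:62.9(114) 177:62.8(350) 181:63.1(166) 185:63.4(373) 189:67.0(194) 193:63.4(39)
11 top -163 157:60.0(257) 161:59.2(443) 165:59.8(486) 169:60.4(330) 173:61.4(130) 177:60.8(242) 181:61.1(179) 185:60.7(389) 189:59.8(222) 193:59.6(203)
11 side -163 161:64.0(111) 165:63.5(186) 169:61.6(133) 173:61.3(281) 177:62.0(458) 181:61.9(516) 185:63.4(511) 189:64.8(517) 193:66.3(534)
[ 529.3 -108.4  157.8] shift [  0.7  -0.5   0.7 -44.2] t 31.6 [ 529.  -107.6  158.5]
```

View pics/z11.png

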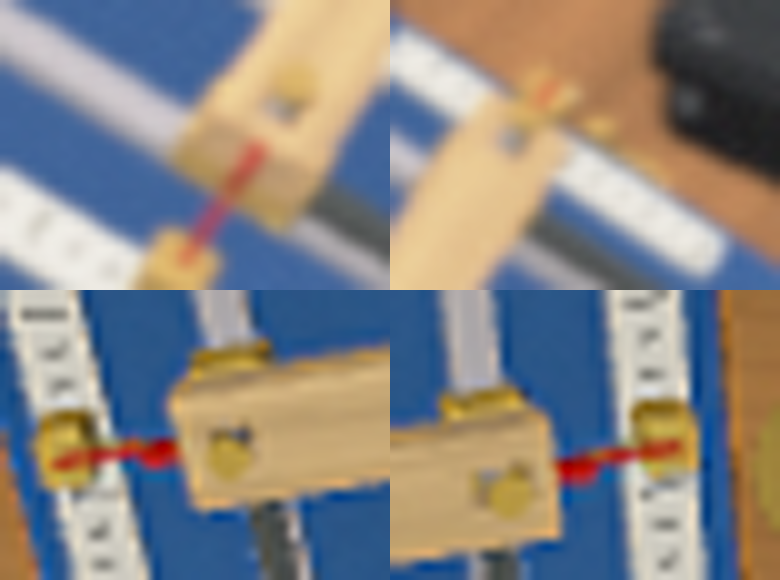

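```bash
cat > red2.py <<'E'
import sys
from red import *
for n in sys.argv[1:]:
    F=feats(n)
    for nm,v,win in(("side",163,(236,212,254,232)),("top",163,(228,168,248,184)),("top",-163,(366,146,388,162))):
        u,vv,w=meas(F[nm],nm,v,None,win); w=np.clip(w-55,0,None); s=1 if v>0 else -1
        k=(w>0)
        if nm=="side": rn=(148,169); rb=(173,192)
        else: rn=(155,168); rb=(171,190)
        o=[]
        for a,b in(rn,rb):
            m=k&(s*vv>=a)&(s*vv<b)&(abs(u-70)<20)
            o.append(np.average(u[m],weights=w[m]) if m.any() else np.nan)
        print(n,nm,v,np.round(o,2),"diff",round(o[0]-o[1],2))
E
python3 red2.py 0 3 5 6 7 8 9 10 11
```

```text
0 side 163 [81.65 62.67] diff 18.98
0 top 163 [79.61 63.22] diff 16.4
0 top -163 [77.83 60.91] diff 16.92
3 side 163 [76.8 62.7] diff 14.1
3 top 163 [74.88 63.22] diff 11.65
3 top -163 [77.58 60.92] diff 16.66
5 side 163 [76.8  62.73] diff 14.06
5 top 163 [75.16 63.22] diff 11.94
5 top -163 [72.7  60.92] diff 11.78
6 side 163 [71.84 62.6 ] diff 9.25
6 top 163 [70.01 63.21] diff 6.8
6 top -163 [72.8  60.92] diff 11.88
7 side 163 [72.24 62.64] diff 9.6
7 top 163 [70.13 63.2 ] diff 6.92
7 top -163 [67.81 60.91] diff 6.91
8 side 163 [67.3  62.61] diff 4.69
8 top 163 [64.86 63.21] diff 1.65
8 top -163 [68.22 60.91] diff 7.31
9 side 163 [67.33 62.68] diff 4.65
9 top 163 [65.04 63.19] diff 1.84
9 top -163 [63.66 60.89] diff 2.78
10 side 163 [62.68 62.6 ] diff 0.08
10 top 163 [60.79 63.22] diff -2.44
10 top -163 [63.86 60.9 ] diff 2.96
11 side 163 [62.96 62.64] diff 0.32
11 top 163 [61.36 63.22] diff -1.86
11 top -163 [59.39 60.91] diff -1.52
```

Run:
```python
from red import *
im=cv2.imread("pics/side11.png").astype(np.float32)
for v in (150,130,110,100,-100,-110,-120,-130,-150):
    us=np.arange(30,110,0.5); pts=np.array([proj(C["side"],board(P,u,v,36)) for u in us],np.float32)
    pr=cv2.remap(im,pts[None,:,0],pts[None,:,1],cv2.INTER_CUBIC)[0]
    f=pr[:,2]-pr[:,0] # R-B: wood high, blue/white low
    # crossing half levels
    k=np.where(us>62)[0]; hi=np.median(f[(us>58)&(us<70)]); lo=f[(us>88)&(us<100)].min(); th=(hi+lo)/2
    i=k[np.where(f[k]<th)[0][0]]; e=us[i-1]+(th-f[i-1])/(f[i]-f[i-1])*.5
    print(v,"up edge",round(float(e),2),"centre",round(float(e)-15,2), "hi/lo",hi,lo)
```

```text
150 up edge 80.75 centre 65.75 hi/lo 75.410095 -89.8675
130 up edge 78.46 centre 63.46 hi/lo 95.322876 -89.27244
110 up edge 77.31 centre 62.31 hi/lo 84.770615 14.061386
100 up edge 77.49 centre 62.49 hi/lo 84.574646 14.756149
-100 up edge 78.36 centre 63.36 hi/lo 83.63692 -33.102272
-110 up edge 78.79 centre 63.79 hi/lo 83.430405 1.2545624
-120 up edge 79.39 centre 64.39 hi/lo 83.61572 -50.666542
-130 up edge 79.75 centre 64.75 hi/lo 84.225006 -89.89979
-150 up edge 77.7 centre 62.7 hi/lo 56.94567 8.894531
```

Run:
```python
from red import *
for n in ("11",):
  for nm in ("top","side"):
    im=cv2.imread(f"pics/{nm}{n}.png").astype(np.float32)
    for w_,sgn in ((36,1),(36,-1),(20,-1)):
      res=[]
      for v in list(range(-125,-59,5))+list(range(60,126,5)):
        us=np.arange(30,110,0.5); pts=np.array([proj(C[nm],board(P,u,v,w_)) for u in us],np.float32)
        pr=cv2.remap(im,pts[None,:,0],pts[None,:,1],cv2.INTER_CUBIC)[0]
        g=np.linalg.norm(np.gradient(cv2.GaussianBlur(pr,(1,5),1),axis=0),axis=1)
        c=62+15*sgn; m=(us>c-6)&(us<c+6); g2=g[m]**2; e=(us[m]*g2).sum()/g2.sum()
        res.append((v,e))
      r=np.array(res); a=np.polyfit(r[:,0],r[:,1],1); 
      print(nm,w_,sgn,"slope",a[0].round(4),"L163",np.polyval(a,163).round(2),"R",np.polyval(a,-163).round(2),"rms",np.std(r[:,1]-np.polyval(a,r[:,0])).round(2))
```

```text
top 36 1 slope 0.0039 L163 79.74 R 78.48 rms 0.35
top 36 -1 slope 0.0055 L163 46.25 R 44.47 rms 0.43
top 20 -1 slope -0.0072 L163 42.53 R 44.88 rms 1.08
side 36 1 slope -0.003 L163 77.23 R 78.21 rms 0.46
side 36 -1 slope 0.0086 L163 48.49 R 45.68 rms 0.4
side 20 -1 slope 0.0049 L163 47.93 R 46.32 rms 0.54
```

```bash
python3 go.py R 3 10; python3 -m pendant '[[0,0,0,-10],[0.5,0,0,-20],[0.5,-0.5,0,-30],[0.5,-0.5,0,-32]]' 0.35; python3 go.py R 3 10
```

```text
[ 529.3 -108.4  107.8] shift [  0.6  -0.1  50.7 -32.2] t 31.6 [ 529.  -107.6  158.5]
t: 32.1
eef_pos: [528.9, -108.1, 157.5]
tcp_rot: [-3.137, -0.004, -1.239]
ft_force: [0.1, -0.7, 0.4]
opening: 0.647
[ 529.3 -108.4  107.8] shift [ 0.2 -0.  49.7 -0.1] t 32.1 [ 528.9 -108.1  157.5]
```

```bash
python3 -m pendant '[[0,0,25,0],[0,0,48,0],[0,0,48,0],[0,0,48,0]]' 0.35; python3 -m pendant '[[0,0,0,0],[0,0,0,0],[0,0,0,0],[0,0,0,0],[0,0,0,0]]' 1; python3 look.py 12; python3 red2.py 12; python3 -m pendant '[[0,0,0,4],[0,0,0,8],[0,0,0,8]]' 1;  python3 look.py 13; python3 red2.py 13
```

```text
t: 32.6
eef_pos: [529.4, -108.3, 109.9]
tcp_rot: [-3.137, -0.004, -1.24]
ft_force: [0.2, 0.5, 0.4]
opening: 0.65
t: 33.22
eef_pos: [529.0, -107.2, 110.3]
tcp_rot: [-3.137, -0.002, -1.241]
ft_force: [-2.3, 7.8, 4.5]
opening: 0.399
12 side 163 [62.98 62.59] diff 0.38
12 top 163 [61.35 63.22] diff -1.87
12 top -163 [59.44 60.9 ] diff -1.47
t: 33.7
eef_pos: [529.0, -107.3, 110.4]
tcp_rot: [-3.137, -0.002, -1.38]
ft_force: [0.5, -1.7, 0.2]
opening: 0.395
13 side 163 [63.16 62.62] diff 0.53
13 top 163 [61.33 63.21] diff -1.88
13 top -163 [58.81 60.91] diff -2.1
```

```bash
python3 -m pendant '[[0,0,0,2.5],[0,0,0,2.5]]' 1;  python3 look.py 14; python3 red2.py 14; python3 -m pendant '[[0,0,0,0],[0,0,0,0],[0,0,-2,0],[0,0,-25,0],[0,0,-50,0],[0,0,-50,0]]' 0.35; python3 look.py 15; python3 red2.py 15;python3 go.py L 53 10
```

```text
t: 34.05
eef_pos: [529.1, -107.3, 110.4]
tcp_rot: [-3.137, -0.002, -1.421]
ft_force: [0.5, -2.9, -1.2]
opening: 0.391
14 side 163 [63.13 62.64] diff 0.49
14 top 163 [61.34 63.22] diff -1.88
14 top -163 [58.43 60.9 ] diff -2.47
t: 34.9
eef_pos: [529.5, -107.4, 161.9]
tcp_rot: [-3.134, -0.003, -1.421]
ft_force: [0.2, -0.4, -0.2]
opening: 0.643
15 side 163 [63.16 62.57] diff 0.6
15 top 163 [61.33 63.22] diff -1.89
15 top -163 [58.42 60.91] diff -2.49
[485.3 158.6 157.8] shift [-269.2    3.2    1.8  -10.6] t 35.0 [ 528.6 -107.2  160.1]
```

```bash
python3 -m pendant '[[-54,1,0,-4],[-108,2,0,-8],[-162,2,1,-10.6],[-216,3,2,-10.6],[-269,3,2,-10.6],[-269,3,2,-10.6],[-269,3,2,-10.6]]' 0.35;  python3 go.py L 3 10
```

```text
t: 35.88
eef_pos: [485.3, 158.1, 156.9]
tcp_rot: [-3.138, -0.003, -1.235]
ft_force: [0.3, -0.6, -0.3]
opening: 0.655
[485.3 158.6 107.8] shift [-0.6 -0.  49.1  0.1] t 35.88 [485.3 158.1 156.9]
```

```bash
python3 -m pendant '[[0,0,25,0],[0,0,48,0],[0,0,48,0],[0,0,48,0]]' 0.35; python3 -m pendant '[[0,0,0,0],[0,0,0,0],[0,0,0,0],[0,0,0,0],[0,0,0,0]]' 1; python3 look.py 16; python3 red2.py 16; python3 -m pendant '[[0,0,0,4],[0,0,0,7],[0,0,0,7]]' 1;  python3 look.py 17; python3 red2.py 17
```

```text
t: 36.38
eef_pos: [485.9, 157.3, 109.4]
tcp_rot: [-3.138, -0.003, -1.237]
ft_force: [0.1, 0.6, 0.8]
opening: 0.65
t: 37.0
eef_pos: [485.5, 158.8, 109.9]
tcp_rot: [-3.137, -0.001, -1.238]
ft_force: [-3.5, 14.0, 5.1]
opening: 0.408
16 side 163 [63.13 62.64] diff 0.5
16 top 163 [61.34 63.22] diff -1.88
16 top -163 [58.42 60.9 ] diff -2.48
t: 37.48
eef_pos: [485.1, 159.0, 110.0]
tcp_rot: [-3.138, 0.0, -1.359]
ft_force: [-2.7, 1.4, 2.4]
opening: 0.398
17 side 163 [62.21 62.63] diff -0.42
17 top 163 [60.18 63.22] diff -3.04
17 top -163 [58.44 60.9 ] diff -2.46
```

```bash
python3 -m pendant '[[0,0,0,0],[0,0,0,0],[0,0,-2,0],[0,0,-30,0],[0,0,-80,0],[0,0,-110,0],[0,0,-110,0]]' 0.35; python3 look.py 18; python3 red2.py 18
```

```text
t: 38.45
eef_pos: [485.5, 159.0, 222.1]
tcp_rot: [-3.133, 0.0, -1.359]
ft_force: [-0.2, 0.8, -0.6]
opening: 0.65
18 side 163 [62.2  62.58] diff -0.38
18 top 163 [60.19 63.22] diff -3.04
18 top -163 [58.44 60.91] diff -2.47
```

View pics/z18.png

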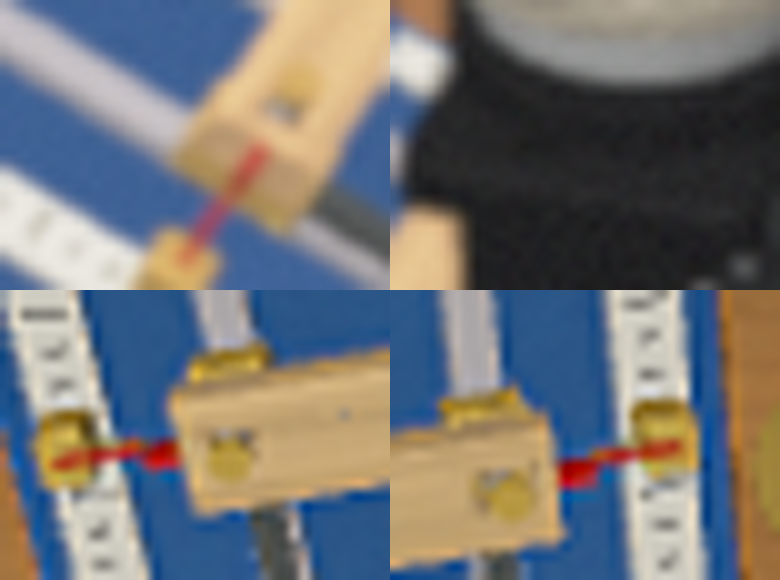

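View pics/side18.png

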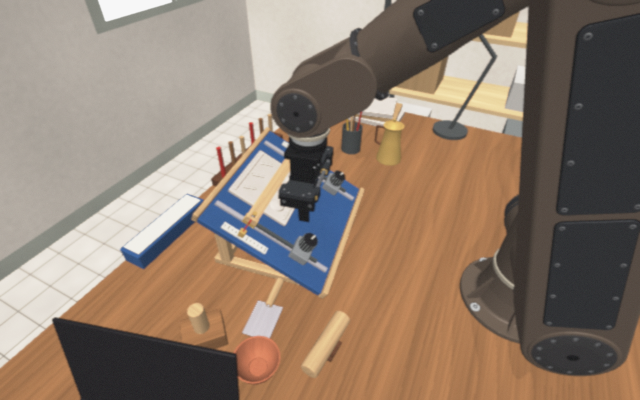

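View pics/top18.png

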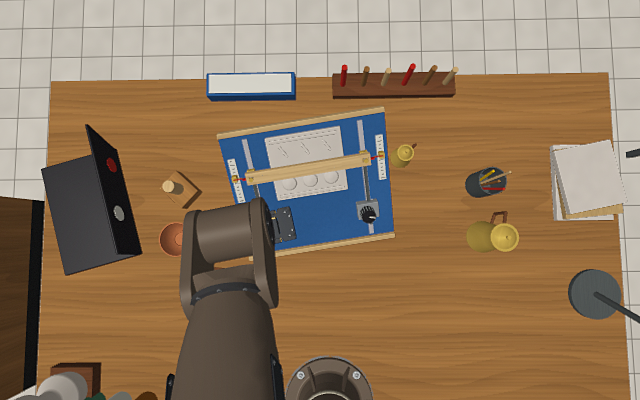

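In the side view the left nib and its pointer line up, from (251,220) to (243,231). The top view shows the same small, equal-looking offset at both ends, and nothing else has moved. The gripper is clear, so I'm handing in.

```bash
python3 -c "
from cell import job; print(job.job_done())"
```

```text
the job is handed in; nothing more can be done
None
```

The straightedge is down at the pointers and the job is handed in at about 38.5 s. By my estimate the left nib is about 0.4 mm past its pointer and the right nib is within about 0.3 mm of its own.

**How it was worked:** I turned the knobs alternately, left first, in strokes of about 5 mm per end. By my measurements neither end got more than about 5 mm ahead of the other. I finished with a small trim on each knob, right then left. Only the knobs were gripped, and the gripper ended raised clear above the left knob.

**Last checks:**
- **Left nib:** the side view puts it 0.4 mm past the pointer. The last trim moved it about 1 mm where I wanted 0.55. I left it there, because turning back would have had to take up the play.
- **Right nib:** the bar hides this nib from the side camera. I judged it from the top view, using a 2.4–2.5 mm height correction worked out on the left end.
- **Disagreement:** the raw top view showed both nibs 2.5–3 mm past the pointers. I put this down to the pointer blades sitting lower than the nibs, and trusted the side view, which height affects very little. A rougher check on the bar's edges, made before the final trims, gave mixed results: the top view put the right end 0.5 mm behind the left, and the side view was inconclusive.
- **Contact:** on its second descent at the right knob the gripper pressed down with about 22 N, probably a fingertip on the gearbox (about 15 N on the first). I gripped 2–3 mm higher there afterwards and it did not recur.
- **Other things on the table:** the bystanders looked unmoved in the final pictures.

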